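# Pre-start check of the sieve shaker's stop button

### The job

Do the pre-start check of the sieve shaker's stop, working only with the fingertips: press the mushroom stop button right in until it latches, then twist it clockwise by pushing its two lobes round until it lets go and springs all the way out, and take your fingers off so it turns back. Then, to reset the shaker, press the round push button on the control box fully in and let it go. Do not pinch or squeeze the stop button, and leave the timer knob and everything lying on the bench where they are.

Things in the scene. Friction and masses are not known exactly. Their poses are not given: they have to be found in the camera images.
- stop_top (a point): Centre of the domed top of the mushroom stop button, 93.5 mm above the bench when out, 85.5 mm latched; z up, along its axis. Red dome 45 mm across, 22 mm high, with two moulded lobes along this frame's +y and -y, reaching 35.5 mm from the axis; each is 12 mm thick at its end (along x), 16 mm near the dome, 12 mm high, upper face 8 mm and underside 20 mm below the dome's top. The frame turns with the head.
- stop_rim: Rim of the mushroom head with its two lobes: all of the head but the domed cap, that is, all that lies more than 7.5 mm below the dome's top. Origin on the axis, 22 mm below the dome's top; same axes as stop_top (lobes along +y and -y). Pushed round by the lobes' sides; not to be pinched.
- stop_box: Square grey box 82 x 82 mm, 56 mm high, fixed to the bench, that carries the stop button alone; origin under its centre, below the button's axis; short steel conduit at its +y side. Round the button's stem a nut 33 mm across stands 4.5 mm above the lid. Free height between the lid and the lobes: 17.5 mm when out, 9.5 mm latched. It may stand left or right of the control box.
- stop_press (a joint): How far the mushroom head is pressed in, m: 0 fully out, 0.008 bottomed and latched. The push needed is about 9 N at the start and falls off as it moves; past 4 mm it snaps in and stays latched by itself. At the bottom it meets a hard stop. Turning the head lets it out.
- stop_twist (a joint): Angle the mushroom head is turned clockwise seen from above, rad: 0 at rest, 1.0 at its stop. A weak spring (0.01 to 0.05 N m) turns it back when let go. Turning a latched head takes about 0.09 N m at most and lifts it by a cam; at about 0.6 rad it snaps out by itself, rising 8 mm in all. While turned it cannot be pressed fully in.
- reset_button_top (a point): Centre of the top face of the round black reset push button, 80 mm above the bench at rest, z up; 26 mm across, in a steel bezel 42 mm across whose rim is 10 mm below the button's top. This frame's +x points along the control box to its timer knob, whose axis is 84 mm away. A small lamp (18 mm across, tip 69 mm above the bench) stands 36 mm along +x and 26 mm along +y from the button.
- control_box: Long grey box, 160 mm along its x, 84 mm wide, 58 mm high, fixed to the bench; origin under its centre; the reset button 48 mm towards -x, the timer knob 36 mm towards +x; short steel conduit at its +x end.
- reset_button (a joint): How far the reset button is pressed, m: 0 out, 0.006 fully in; a spring push button that takes 5 N fully in and comes back when let go.
- timer_mark (a point): White pointer on top of the timer knob (black bar-shaped knob 40 mm across, top 102 mm above the bench, turns easily), 18 mm from its axis. Not to be turned.
- sample_tin: Lidded aluminium tin, 60 mm across, 45 mm high, standing between the boxes; origin at the centre of its underside. Leave alone.
- stone_a: Grey stone, 38 mm wide, 22 mm high; origin under its centre. Leave alone.
- stone_b: Grey stone, 48 mm wide, 28 mm high; origin under its centre. Leave alone.
- sieve_brush: Brush with a wooden handle, 200 mm long along its x, 20 mm high, 42 mm wide; origin under its middle. Leave alone.
- caliper: Steel caliper, 230 mm long along its x, 14 mm high; origin under its middle. Leave alone.
- scoop: Small open metal scoop, pan 100 x 70 x 35 mm, with a handle 90 mm long along +x; origin under the pan's centre. Leave alone.
- sieve: Round steel test sieve, 200 mm across, 50 mm high; origin under its centre. Leave alone.

How it is judged:
By the outcome, as a careful person would: the job done as asked, in the order asked, and still so for the second after the job is handed in, with the robot touching nothing.
It also fails if it takes over 48 s, if anything falls off the work surface, if the arm or the gripper's body presses on something with over 40 N, if the wrist force passes 120 N, or if a joint passes its speed limit or range.

### The arm

A 6-joint arm with a two-finger parallel gripper is mounted at the origin on the work surface. World frame = base frame: x ahead of the robot, y to its left, z up, the work surface at z = 0. Lengths are in m, angles in rad, forces in N, time in s.
With the tool pointing down it reaches from about 0.375 to 0.925 m from the base axis. Payload 5.7 kg.
Tool frame: the origin (TCP) lies on the mounting face of the last link; the fingertips stand 173 mm ahead of it and the grasp point (between the pads) lies 155 mm ahead of it (manip.grip_point_offset is the distance from the TCP to the grasp point, in m); z points along the fingers, x is the direction in which the jaws open and shut, and the axes are right-handed (so a half turn about z gives the same grasp; the last joint's range is limited). The gripper opens to 85 mm and grips with 20 to 120 N. Pads are 22 mm wide; open, the fingers measure 114 mm over their backs; the gripper's body (76 mm by 85 mm) begins 54 mm behind the grasp point. The pads swing forward as they close: fully open they stand 13 mm farther back than shut.
Start: joints at [1.074, 0.359, 1.51, -0, 1.272, -0.115], TCP at [0.224, 0.557, 0.405] pointing down, gripper open.
Joint ranges: [-2.97, 2.97], [-1.01, 2.36], [0.21, 2.38], [-0.96, 4.11], [0.2, 2.71], [-2.98, 2.98]. Speed limits (rad/s): [2.39, 2.39, 3.14, 3.14, 3.14, 3.14].

### API

Orientations are given as a rotation vector (axis times angle).
In Python, from station import readout, snapshot, ticket, models, manip gives the robot as it stands.
- The arm moves only by the tool apply_moves, never from a script. Its argument "rows" is one flat list of numbers, 5 for each row, row after row: the shift along the tool's x, y, z in mm, then the turn about the tool's z in degrees, then the opening, from 0 (shut) to 1 (fully open). A call has 1 to 12 rows; each row shifts and turns the commanded pose from where the row before left it, along the tool's axes as they then stand; what a row does not reach is not made up. A row lasts 1/8 s, in which the tool goes at most 62.5 mm and 10.7 degrees, less where a joint would pass 70% of its speed; a pose out of reach is approached as far as the arm can. A call with a gripper value outside its range is refused whole. The fingers move at their own pace and stop on an object; the grip force is fixed at half the most. Time passes only in rows, so rows that do not move let the fingers close. It gives the time, the measured TCP pose, the force and the opening at its end, in the units of the state.
- readout.observe(): the state, without advancing time (a new reading comes with each control period).
- snapshot(name): name is "scene" or "top" or "wrist"; returns a dict with "frame" (400x640x3 uint8, blue, green, red), "depth" (400x640 float32, m along the optical axis (not along the pixel's ray), 0 where there is no reading), "fovy" (degrees; the focal length in pixels is half the picture's height over the tangent of half this angle, whatever the lens; pixels are square), "cx", "cy" (the principal point, pixels), "world_to_cam" (4x4, takes a point from world to camera coordinates). Camera axes: x right, y up, looking along -z (the intrinsics and any distortion apply to the point x, -y, -z); pixel columns grow to the right and rows downward; lengths in m; the calibration is good to about 2 mm. A picture is of the moment at which its call begins.
- ticket.job_done(): hands the job in, once; it reports no verdict.
Trained networks look in the newest picture that a camera, given by its name, has taken for a name from the list of things; names that differ only in an ending like _2 or _b are one class to them, and where a whole thing is asked for, a point or a joint stands for the part that bears it (a point fixed in the world has none). Each returns a list of dicts, best first, with "score" (0 to 1); they miss things now and then, are a little off and sometimes report something else, mostly with a low value. They report only what shows in the picture. A call takes as long as a camera call.
- models.spot_in(camera, name): "point" ([column, row] in pixels, amid what is visible of it).
- models.place_of(camera, name): "point" ([column, row] in pixels: a listed point, or the origin of a listed thing).
The state is a dict: "time": time; "qpos": joint angles; "joint_vel": joint speeds; "joint_efforts": joint torques, N m; "tool_pos": TCP position; "ee_rot": TCP orientation; "force": force on the tool from outside, world axes, zero at the start; "moment": the same for the moment, N m; "gripper_width": opening from 0.0 (shut) to 1.0 (fully open).
Only numpy, scipy, OpenCV 4.12 (cv2) and the standard library are available. Lean on these libraries where they do the work, as an engineer would, in place of code of your own. Each camera call takes 0.05 s, during which the arm holds its last target.

## Working session

There is one attempt and no reset: what is moved stays moved. The work goes in short steps, Python scripts to look and compute and a tool call to move; the robot and the scene stay as the last step left them, time stands still between calls to the robot, and variables do not carry over. Pictures are saved under pics/ and viewed, and the job is handed in when it is done.

Besides the shell and the picture viewer there is one more tool, called after "Emit:" in YAML: its name, and indented under it one key for each argument. apply_moves: Moves the arm, as the interface text tells. Its arguments: {"type":"object","properties":{"rows":{"type":"array","items":{"type":"number"}}},"required":["rows"]}

```bash
mkdir -p pics; ls
cat > h.py <<'E'
import numpy as np, cv2
from station import readout, snapshot, ticket, models, manip
def f(s): return 200/np.tan(np.radians(s["fovy"])/2)
def proj(s,p):
    c=s["world_to_cam"]@np.r_[p,1]; F=f(s); return np.array([s["cx"]+F*c[0]/-c[2], s["cy"]-F*c[1]/-c[2]])
def ray(s,px):
    F=f(s); d=np.array([(px[0]-s["cx"])/F,-(px[1]-s["cy"])/F,-1.]); R=s["world_to_cam"][:3,:3]; t=s["world_to_cam"][:3,3]
    return -R.T@t, R.T@d
def atz(s,px,z):
    o,d=ray(s,px); return o+d*(z-o[2])/d[2]
def atd(s,px):
    u,v=int(round(px[0])),int(round(px[1])); w=s["depth"][max(v-2,0):v+3,max(u-2,0):u+3]; w=w[w>0]
    if len(w)==0: return None
    o,d=ray(s,px); return o+d*np.median(w)
E
python3 - <<'E'
from h import *
np.set_printoptions(precision=4,suppress=True)
print(readout.observe()); print(manip.grip_point_offset)
for c in ["scene","top","wrist"]:
    s=snapshot(c); cv2.imwrite(f"pics/{c}0.png",s["frame"]); print(c,{k:s[k] for k in s if k not in("frame","depth")})
    for n,z in [("stop_top",.0935),("stop_box",0),("reset_button_top",.08),("control_box",0),("timer_mark",.102),("sample_tin",0),("stop_rim",.0715)]:
        for r in models.place_of(c,n)[:2]: print(n,r["score"],r["point"],atz(s,r["point"],z),atd(s,r["point"]))
E
```

```text
pics
{'time': 0.0, 'qpos': array([ 1.0739,  0.3595,  1.5115,  0.    ,  1.2725, -0.1151]), 'joint_vel': array([ 0.0018, -0.0028, -0.    ,  0.0008,  0.0006,  0.0008]), 'joint_efforts': array([  0.0001, -52.7633, -27.8629,  -0.0003,   0.0134,  -0.    ]), 'tool_pos': array([0.2234, 0.5565, 0.4038]), 'ee_rot': array([ 2.6018,  1.7592, -0.0026]), 'force': array([-0.4983, -0.3657,  0.4014]), 'moment': array([ 0.0229, -0.022 ,  0.036 ]), 'gripper_width': 1.0000168602706125}
0.1547
scene {'fovy': 43.41382268320894, 'cx': 313.7940281560887, 'cy': 200.40376639559832, 'world_to_cam': array([[-0.6839,  0.7295,  0.013 ,  0.4323],
       [-0.609 , -0.5805,  0.5405,  0.3059],
       [ 0.4018,  0.3617,  0.8413, -1.6406],
       [ 0.    ,  0.    ,  0.    ,  1.    ]])}
stop_top 0.7 [277.3, 154.2] [ 0.5665 -0.2034  0.0935] [ 0.567  -0.2029  0.0944]
stop_box 0.89 [277.5, 172.2] [ 0.5653 -0.2102  0.    ] [ 0.5929 -0.1783  0.058 ]
reset_button_top 0.56 [409.2, 235.6] [0.5112 0.2205 0.08  ] [0.5112 0.2205 0.0799]
reset_button_top 0.2 [278.9, 156.9] [ 0.5632 -0.2013  0.08  ] [ 0.5701 -0.1935  0.0934]
control
[... 963 characters left out ...]
 [ 0.7908 -0.0157  0.0048]
reset_button_top 0.56 [224.9, 237.2] [0.512 0.205 0.08 ] [0.5119 0.2052 0.0795]
control_box 0.64 [230.6, 218.0] [0.5589 0.2117 0.    ] [0.5574 0.1982 0.0578]
timer_mark 0.7 [212.6, 204.2] [0.5873 0.2298 0.102 ] [0.5876 0.2309 0.0981]
sample_tin 0.67 [309.8, 271.5] [0.4255 0.0075 0.    ] [0.4309 0.0068 0.0458]
stop_rim 0.62 [397.8, 219.9] [ 0.5565 -0.2003  0.0715] [ 0.556  -0.1957  0.092 ]
wrist {'fovy': 64.38641614218409, 'cx': 323.4541582136359, 'cy': 195.9496655505617, 'world_to_cam': array([[ 0.3725,  0.928 , -0.0005, -0.5996],
       [-0.877 ,  0.3518, -0.3273,  0.0422],
       [-0.3036,  0.1224,  0.9449, -0.3807],
       [ 0.    ,  0.    ,  0.    ,  1.    ]])}
```

View pics/scene0.png

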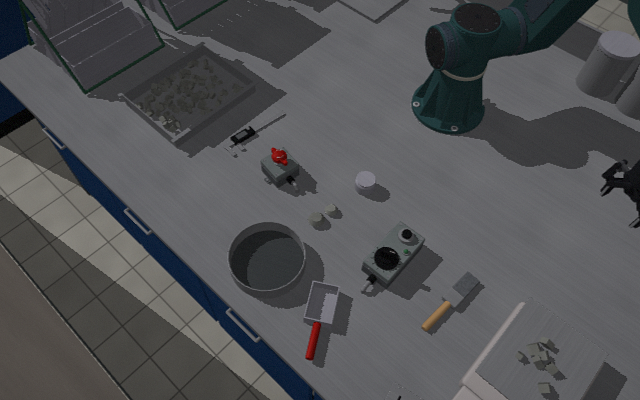

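View pics/top0.png

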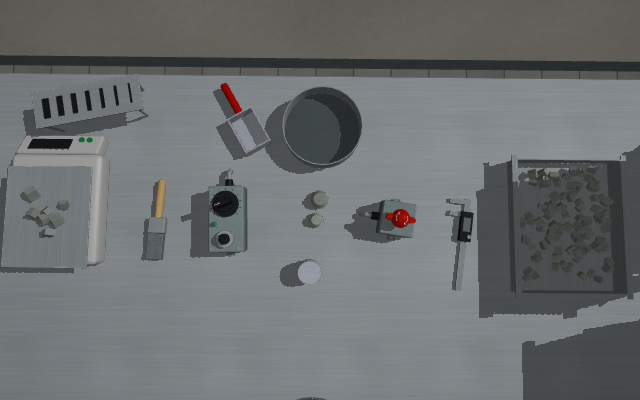

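Run:
```python
import cv2
a=cv2.imread('pics/top0.png'); b=cv2.imread('pics/scene0.png')
import numpy as np
c=cv2.resize(a[160:280,340:460],(400,400),interpolation=2); d=cv2.resize(b[100:220,220:340],(400,400),interpolation=2)
cv2.imwrite('pics/crop0.png',np.hstack([c,d]))
```

```text
(no output)
```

View pics/crop0.png

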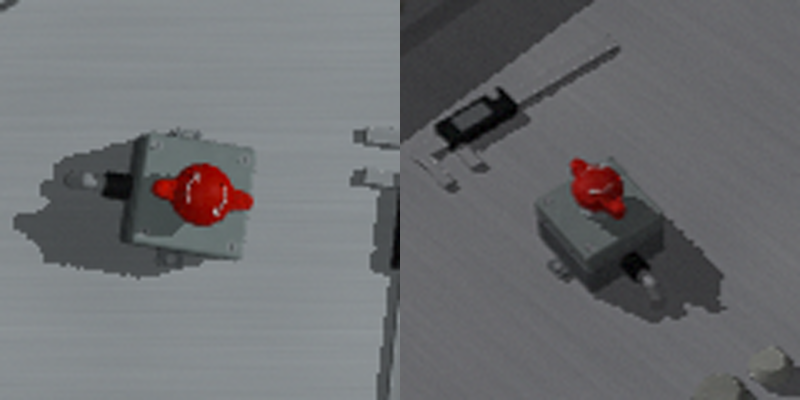

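Both pictures show the stop with its lobes roughly along world y, on a box to the right (top camera about 401,215). The control box is on the left, with the reset button at about (224,237). The two views differ by 15 mm on the reset button, so I'll look at it with the wrist camera on the way.

Emit:
apply_moves:
  rows: [-23, 36, 0, 0, 0, -23, 36, 0, 0, 0, -23, 36, 0, 0, 0, -23, 36, 0, 0, 0, -23, 36, 0, 0, 0, -23, 36, 0, 0, 0, -23, 36, 0, 0, 0, -23, 36, 0, 0, 0, -23, 36, 0, 0, 0, -23, 36, 0, 0, 0, 0, 0, 0, 0, 0]

```text
time: 2.58
tool_pos: [0.4736, 0.2073, 0.4049]
ee_rot: [2.605, 1.754, 0.001]
force: [0.3, 0.3, 0.1]
gripper_width: -0.001
```

Run:
```python
from h import *
np.set_printoptions(precision=4,suppress=True)
print(readout.observe())
s=snapshot("wrist"); cv2.imwrite("pics/w1.png",s["frame"])
for n,z in [("reset_button_top",.08),("control_box",0),("timer_mark",.102),("sample_tin",0)]:
    for r in models.place_of("wrist",n)[:2]: print(n,r["score"],r["point"],atz(s,r["point"],z),atd(s,r["point"]))
```

```text
{'time': 2.575, 'qpos': array([ 0.2792,  0.2391,  1.6872, -0.0009,  1.2144, -0.9059]), 'joint_vel': array([ 0.047 , -0.0082,  0.0193,  0.0302,  0.0133,  0.0319]), 'joint_efforts': array([ -1.5427, -43.3127, -27.1759,  -0.3825,  -0.1187,  -0.365 ]), 'tool_pos': array([0.4736, 0.2073, 0.4049]), 'ee_rot': array([2.6049, 1.7543, 0.001 ]), 'force': array([0.3204, 0.3315, 0.0843]), 'moment': array([0.0679, 0.0044, 0.0009]), 'gripper_width': -0.0013785483448649606}
reset_button_top 0.97 [339.8, 210.7] [0.5099 0.2097 0.08  ] [0.5102 0.2096 0.0793]
control_box 0.88 [349.8, 220.8] [0.5591 0.2086 0.    ] [0.5291 0.2141 0.0681]
timer_mark 0.95 [382.6, 278.2] [0.5846 0.2253 0.102 ] [0.5853 0.2253 0.101 ]
timer_mark 0.3 [214.0, 305.1] [0.5501 0.0546 0.102 ] [ 0.5975 -0.0017  0.0192]
sample_tin 0.56 [161.7, 188.5] [0.4312 0.0086 0.    ] [0.4269 0.0356 0.0438]
```

View pics/w1.png

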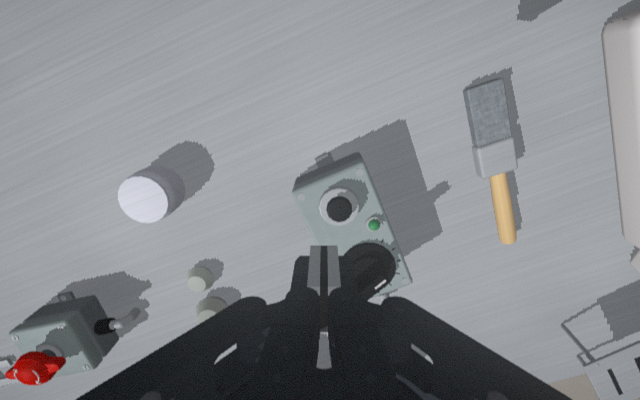

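The wrist view shows the reset button at about (340,210), which puts it at (0.510, 0.2095). Next I'll move over to the stop and turn the tool.

Emit:
apply_moves:
  rows: [-34, 21, 0, 0, 0, -34, 21, 0, 0, 0, -34, 21, 0, 0, 0, -34, 21, 0, 0, 0, -34, 21, 0, 0, 0, -34, 21, 0, 0, 0, -34, 21, 0, 0, 0, -34, 21, 0, 0, 0, -34, 21, 0, 0, 0, -34, 21, 0, 0, 0]

```text
time: 4.08
tool_pos: [0.5404, -0.1846, 0.4048]
ee_rot: [-2.601, -1.762, -0.0]
force: [0.6, 0.7, 0.4]
gripper_width: 0.005
```

Emit:
apply_moves:
  rows: [0, 0, 0, 10, 0, 0, 0, 0, 10, 0, 0, 0, 0, 10, 0, 0, 0, 0, 10, 0, 0, 0, 0, 10, 0, 0, 0, 0, 10, 0, 0, 0, 0, 10, 0, 0, 0, 0, 10, 0, 0, 0, 0, 10, 0, 0, 0, 0, 10, 0, 0, 0, 0, 10, 0, 0, 0, 0, 10, 0]

```text
time: 5.58
tool_pos: [0.5403, -0.1832, 0.4047]
ee_rot: [-2.822, 1.38, 0.0]
force: [0.1, -0.3, -0.4]
gripper_width: 0.001
```

```bash
cat >> h.py <<'E'
from scipy.spatial.transform import Rotation as R
def totool(o,d): return R.from_rotvec(o["ee_rot"]).inv().apply(d)*1000
def yaw(o): m=R.from_rotvec(o["ee_rot"]).as_matrix(); return np.degrees(np.arctan2(m[1,0],m[0,0])), m[:,2]
E
python3 - <<'E'
from h import *
np.set_printoptions(precision=4,suppress=True)
s=snapshot("wrist"); cv2.imwrite("pics/w2.png",s["frame"])
o=readout.observe(); print(o, yaw(o))
for n,z in [("stop_top",.0935),("stop_rim",.0715),("stop_box",0)]:
    for r in models.place_of("wrist",n)[:2]: print(n,r["score"],r["point"],atz(s,r["point"],z),atd(s,r["point"]))
print(proj(s,o["tool_pos"]+[0,0,-.173]))
E
```

```text
{'time': 5.625, 'qpos': array([-0.4481,  0.3167,  1.5749,  0.0001,  1.2503,  0.4681]), 'joint_vel': array([-0.0039,  0.0014, -0.0001, -0.0001, -0.0027, -0.2858]), 'joint_efforts': array([ -0.2414, -49.5099, -27.5503,  -0.0285,  -0.0062,  -0.5723]), 'tool_pos': array([ 0.5403, -0.1832,  0.4047]), 'ee_rot': array([-2.8176,  1.3893,  0.0004]), 'force': array([ 0.1074, -0.6113, -0.3681]), 'moment': array([-0.0648,  0.0507,  0.0161]), 'gripper_width': 0.0005260834240214897} (np.float64(-52.49272200742547), array([-0.0002,  0.0002, -1.    ]))
stop_top 0.95 [355.8, 176.7] [ 0.5629 -0.2029  0.0935] [ 0.5628 -0.2031  0.0928]
stop_box 0.83 [350.2, 159.7] [ 0.5603 -0.208   0.    ] [ 0.5713 -0.1899  0.0882]
[323.7293 261.287 ]
```

View pics/w2.png

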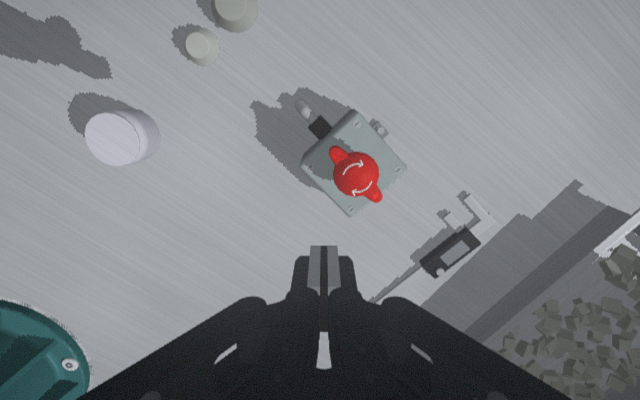

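The stop is at about (356,176), with its lobes running from upper left to lower right. I'll fit its centre and lobe axis from the depth image.

```bash
cat > fit.py <<'E'
from h import *
def head(s):
    b,g,r=[s["frame"][...,i].astype(int) for i in range(3)]
    m=(r>90)&(g<90)&(b<90)&(s["depth"]>0)
    v,u=np.nonzero(m); P=np.array([atd0(s,a,c) for a,c in zip(u,v)])
    return u,v,P
def atd0(s,u,v):
    o,d=ray(s,(u,v)); return o+d*s["depth"][v,u]
def report(s,c0,r=.06):
    u,v,P=head(s); P=P[np.hypot(*(P[:,:2]-c0).T)<r]
    P=P[P[:,2]>.05]
    top=np.percentile(P[:,2],99)
    Q=P[P[:,2]>top-.0075]
    # sphere fit cap
    A=np.c_[2*Q,np.ones(len(Q))]; x=np.linalg.lstsq(A,(Q**2).sum(1),rcond=None)[0]
    print("n",len(P),"ztop",top,"cap sphere centre",x[:3],"R",np.sqrt(x[3]+x[:3]@x[:3]),"cap mean",Q[:,:2].mean(0))
    for c in (x[:2],):
        d=P[:,:2]-c; rr=np.hypot(*d.T); L=rr>.025
        a=np.degrees(np.arctan2(d[L,1],d[L,0])); 
        p=a[a>0]; n=a[a<0]; print("lobe angles",len(p),np.median(p),len(n),np.median(n), "max r",rr[L][a>0].max() if len(p) else 0,rr[L][a<0].max() if len(n) else 0, "z",P[L][:,2].min(),P[L][:,2].max())
        print("lobe mid", (P[L][a>0][:,:2].mean(0)+P[L][a<0][:,:2].mean(0))/2)
E
python3 - <<'E'
from fit import *
np.set_printoptions(precision=4,suppress=True)
for c in ("wrist","top","scene"):
    s=snapshot(c); print(c); report(s,np.array([.564,-.2035]))
E
```

```text
wrist
n 1812 ztop 0.09359971689471457 cap sphere centre [ 0.5628 -0.2046  0.0645] R 0.029003365172276543 cap mean [ 0.5636 -0.2032]
lobe angles 169 79.95235657831364 100 -98.78903414657037 max r 0.03536957511139653 0.034039734835589454 z 0.05508188896261723 0.0864764742585985
lobe mid [ 0.563  -0.2041]
top
n 248 ztop 0.09615560040651944 cap sphere centre [ 0.5645 -0.1951  0.1651] R 0.07458826395923528 cap mean [ 0.5614 -0.2015]
lobe angles 5 94.21333113465492 10 -115.44871839470326 max r 0.03192697009938622 0.028233777842261033 z 0.08011281002734871 0.23666078354028164
lobe mid [ 0.557  -0.1913]
scene
n 160 ztop 0.100406385199926 cap sphere centre [ 0.5661 -0.2099  0.2671] R 0.17204682712739092 cap mean [ 0.5653 -0.2007]
lobe angles 26 87.07446590717373 6 -122.98364131635307 max r 0.05885733039490701 0.04496726942063133 z 0.05441086005731122 0.4292832224831086
lobe mid [ 0.5559 -0.2053]
```

Emit:
apply_moves:
  rows: [10, -2, 30, 0, 0, 10, -2, 40, 0, 0, 11, -2, 40, 0, 0, 0, 0, 10, 0, 0, 0, 0, 0, 0, 0]

```text
time: 6.55
tool_pos: [0.5637, -0.205, 0.2846]
ee_rot: [2.826, -1.373, -0.002]
force: [0.4, 0.4, 0.4]
gripper_width: 0.003
```

Run:
```python
from fit import *
np.set_printoptions(precision=4,suppress=True)
s=snapshot("wrist"); cv2.imwrite("pics/w3.png",s["frame"])
o=readout.observe(); print(o["time"],o["tool_pos"],o["force"], yaw(o),o["tool_pos"][2]-.173)
report(s,np.array([.564,-.2035])); print(proj(s,o["tool_pos"]+[0,0,-.173]))
s=snapshot("top"); cv2.imwrite("pics/t3.png",cv2.resize(s["frame"][160:280,340:460],(400,400)))
```

```text
6.6 [ 0.5641 -0.2052  0.2856] [-0.3994 -0.1996  0.4358] (np.float64(-51.84534820706037), array([ 0.0006, -0.0003, -1.    ])) 0.11261994432409284
n 3828 ztop 0.11686030688725399 cap sphere centre [ 0.5691 -0.2004  0.128 ] R 0.014382001486862778 cap mean [ 0.572  -0.2022]
lobe angles 257 90.97959791657485 241 -101.54972372319745 max r 0.032674640765435484 0.0405626032433481 z 0.05356963314125657 0.08646138519354285
lobe mid [ 0.5648 -0.2028]
[324.838  261.7157]
```

View pics/w3.png

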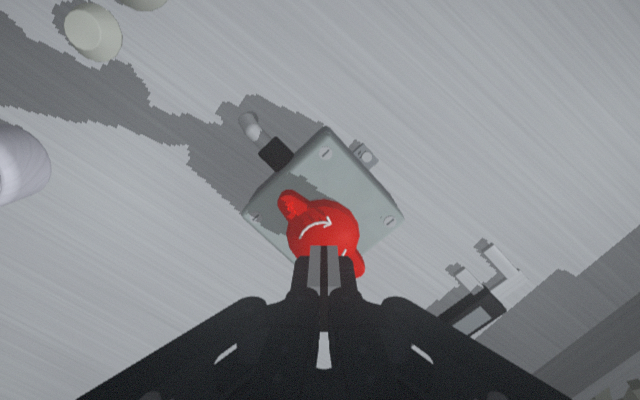

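The fingertips (about 324,255) are over the dome centre. I'll press down in small steps.

Emit:
apply_moves:
  rows: [0, 0, 10, 0, 0, 0, 0, 7, 0, 0, 0, 0, 2, 0, 0, 0, 0, 2, 0, 0, 0, 0, 2, 0, 0]

```text
time: 7.28
tool_pos: [0.564, -0.2052, 0.2616]
ee_rot: [2.825, -1.374, 0.0]
force: [-0.2, -0.0, -0.3]
gripper_width: -0.004
```

Emit:
apply_moves:
  rows: [0, 0, 1, 0, 0, 0, 0, 1, 0, 0]

```text
time: 7.52
tool_pos: [0.564, -0.2053, 0.2595]
ee_rot: [2.825, -1.374, -0.0]
force: [-0.1, 0.1, -0.2]
gripper_width: -0.0
```

Emit:
apply_moves:
  rows: [0, 0, 1, 0, 0, 0, 0, 1, 0, 0]

```text
time: 7.78
tool_pos: [0.5641, -0.2053, 0.2587]
ee_rot: [2.825, -1.374, 0.001]
force: [-2.5, 2.6, 14.5]
gripper_width: -0.002
```

Emit:
apply_moves:
  rows: [0, 0, 0.5, 0, 0]

```text
time: 7.9
tool_pos: [0.5641, -0.2053, 0.2586]
ee_rot: [2.825, -1.374, 0.001]
force: [-4.8, 1.4, 14.7]
gripper_width: -0.002
```

Emit:
apply_moves:
  rows: [0, 0, -10, 0, 0, 0, 0, -35, 0, 0, 0, 0, -35, 0, 0.66, -31, 6, -20, 0, 0.66, 0, 0, 0, 0, 0.66]

```text
time: 8.52
tool_pos: [0.5393, -0.1836, 0.359]
ee_rot: [-2.826, 1.373, -0.003]
force: [1.1, 0.7, 0.9]
gripper_width: 0.639
```

Run:
```python
from fit import *
np.set_printoptions(precision=4,suppress=True)
s=snapshot("wrist"); cv2.imwrite("pics/w4.png",s["frame"])
o=readout.observe(); print(o["time"],o["tool_pos"],o["force"], yaw(o),o["tool_pos"][2]-.173,o["gripper_width"])
report(s,np.array([.564,-.2035]))
for r in models.place_of("wrist","stop_top"): print(r,atd(s,r["point"]))
```

```text
8.575 [ 0.5399 -0.1842  0.3582] [ 0.1708 -0.2336 -0.4514] (np.float64(-51.84876100199505), array([ 0.0015, -0.0009, -1.    ])) 0.1851643097772102 0.6568832281547666
n 2345 ztop 0.08551357915781688 cap sphere centre [ 0.5628 -0.2043  0.0567] R 0.028805569631138787 cap mean [ 0.5639 -0.2028]
lobe angles 221 79.99264971677846 135 -99.00509012602504 max r 0.03520486216135389 0.0345213911301689 z 0.05436912273679678 0.0785783942626101
lobe mid [ 0.5629 -0.204 ]
{'point': [359.5, 188.8], 'score': 0.8} [ 0.5623 -0.2029  0.0846]
```

View pics/w4.png

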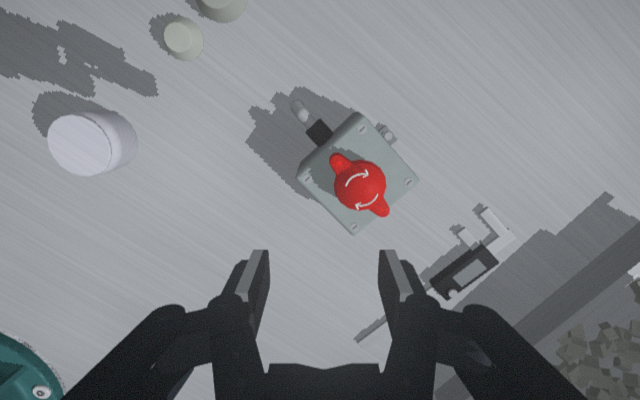

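The dome's top now reads 85.5 mm, so it's latched. Before lowering, I'll measure the gap and tip height at this opening (tips at about 268,252 and 380,252).

Run:
```python
from fit import *
np.set_printoptions(precision=1,suppress=True)
s=snapshot("wrist"); o=readout.observe(); M=R.from_rotvec(o["ee_rot"])
for v in (254,262,275,290):
  for us in (range(232,272,5),range(376,420,5)):
    print(v,[(u,M.inv().apply(atd0(s,u,v)-o["tool_pos"])*1000) for u in us if 0<s["depth"][v,u]<.3])
```

```text
254 [(252, array([-33.2, -11. , 160.6])), (257, array([-30.9, -10.8, 160.9])), (262, array([-28.6, -10.9, 160.7]))]
254 [(381, array([ 28. ,  -6.4, 168.7])), (386, array([ 28.8, -10.7, 161.1])), (391, array([ 31.1, -10.7, 161.1])), (396, array([ 33.5, -10.5, 161.4]))]
262 [(237, array([-40.3,  -7. , 160.2])), (242, array([-38. ,  -7. , 160.2])), (247, array([-33.8, -11.2, 153.1])), (252, array([-31.8, -10.8, 153.9])), (257, array([-29.5, -10.9, 153.6])), (262, array([-28.3,  -8.1, 158.3]))]
262 [(381, array([ 28.3,  -2. , 168.6])), (386, array([ 28. ,  -9.2, 156.5])), (391, array([ 29.4, -11.3, 153.1])), (396, array([ 31.8, -10.9, 153.6])), (401, array([ 33.9, -11.1, 153.4])), (406, array([ 38.5,  -6.2, 161.5])), (411, array([ 40.5,  -6.9, 160.3]))]
275 [(232, array([-39.6,  -7.3, 149. ])), (237, array([-37.8,  -6.7, 150. ])), (242, array([-33.6, -11.1, 143.2])), (247, array([-31.6, -10.9, 143.5])), (252, array([-29.6, -10.9, 143.5])), (257, array([-28.4,  -8.5, 147.2])), (262, array([-28.3,  -2.7, 156.1])), (267, array([-28.3,   4.7, 167.5]))]
275 [(381, array([ 27.9,   3.2, 165. ])), (386, array([ 27.7,  -4.6, 153.1])), (391, array([ 27.9,  -9.8, 145.2])), (396, array([ 29.6, -10.9, 143.5])), (401, array([ 31.7, -10.8, 143.7])), (406, array([ 33.7, -10.8, 143.6])), (411, array([ 37.9,  -6.5, 150.2])), (416, array([ 39.7,  -7.1, 149.3]))]
290 [(232, array([-37.1,  -6.6, 139.4])), (237, array([-33.8,  -9.4, 135.5])), (242, array([-31.3, -10.8, 133.5])), (247, array([-29.3, -10.8, 133.5])), (252, array([-28.3,  -8.4, 136.8])), (257, array([-28.2,  -3.1, 144.3])), (262, array([-28.5,   4.6, 155. ]))]
290 [(381, array([ 28. ,  10.1, 162.7])), (386, array([ 28. ,   2.8, 152.4])), (391, array([ 28. ,  -3.8, 143.3])), (396, array([ 27.7,  -9.9, 134.7])), (401, array([ 29.1, -11.4, 132.7])), (406, array([ 31.3, -10.6, 133.8])), (411, array([ 33.3, -10.5, 134. ])), (416, array([ 36.9,  -7. , 138.8]))]
```

At 0.66 the pads stand ±28 mm apart with tips about 169 mm ahead of the TCP, so they clear the dome (22.5 mm) and still overlap the lobes. I'll centre, lower until the tips are at about 63 mm, and check.

Emit:
apply_moves:
  rows: [15, -3, 20, 0, 0.66, 15, -3, 30, 0, 0.66, 0, 0, 25, 0, 0.66, 0, 0, 0, 0, 0.66]

```text
time: 9.18
tool_pos: [0.5627, -0.2044, 0.2792]
ee_rot: [2.825, -1.375, -0.009]
force: [0.5, 0.1, 0.4]
gripper_width: 0.661
```

Run:
```python
from fit import *
np.set_printoptions(precision=4,suppress=True)
s=snapshot("wrist"); cv2.imwrite("pics/w5.png",s["frame"])
o=readout.observe(); print(o["time"],o["tool_pos"],o["force"], yaw(o),o["tool_pos"][2]-.169,o["gripper_width"])
report(s,np.array([.564,-.2035]))
print(totool(o,np.array([.5631,-.2042,.232])-o["tool_pos"]))
```

```text
9.225 [ 0.5632 -0.2046  0.2808] [ 0.6651  0.523  -0.1448] (np.float64(-51.89448549347672), array([-0.003 ,  0.0013, -1.    ])) 0.11175910056454305 0.6579021302181347
n 4533 ztop 0.08539599184002113 cap sphere centre [ 0.5627 -0.2045  0.0563] R 0.02925691291258401 cap mean [ 0.5649 -0.2028]
lobe angles 462 77.68452477682047 260 -97.15303404764205 max r 0.03542328297024181 0.034699923474142594 z 0.05440808667572494 0.078828749593442
lobe mid [ 0.5638 -0.2043]
[-0.2109 -0.2669 48.7596]
```

View pics/w5.png

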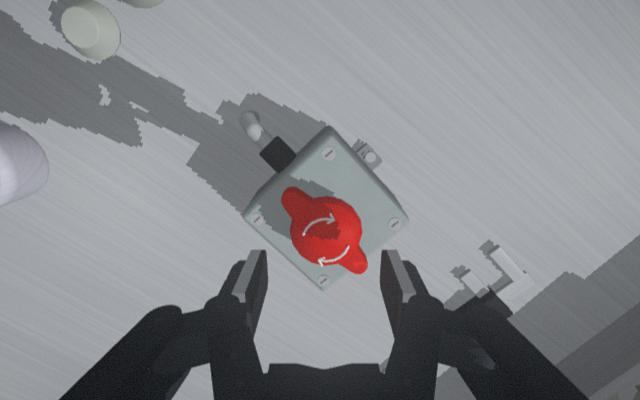

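The centring is good, with the fingers on the counter-clockwise side of each lobe. Lowering now.

Emit:
apply_moves:
  rows: [0, 0, 16, 0, 0.66, 0, 0, 16, 0, 0.66, 0, 0, 10, 0, 0.66, 0, 0, 6, 0, 0.66, 0, 0, 0, 0, 0.66]

```text
time: 9.85
tool_pos: [0.5632, -0.2044, 0.2338]
ee_rot: [2.825, -1.374, -0.001]
force: [0.1, 0.2, 0.1]
gripper_width: 0.657
```

Emit:
apply_moves:
  rows: [0, 0, 0, 6, 0.66, 0, 0, 0, 6, 0.66, 0, 0, 0, 6, 0.66, 0, 0, 0, 6, 0.66]

```text
time: 10.35
tool_pos: [0.563, -0.2044, 0.2347]
ee_rot: [2.474, -1.935, -0.001]
force: [-1.8, 0.0, 1.9]
gripper_width: 0.66
```

Run:
```python
from fit import *
np.set_printoptions(precision=4,suppress=True)
s=snapshot("wrist"); cv2.imwrite("pics/w6.png",s["frame"])
o=readout.observe(); print(o["time"],o["tool_pos"],o["force"],o["moment"], yaw(o),o["tool_pos"][2]-.169,o["gripper_width"])
report(s,np.array([.564,-.2035]))
```

```text
10.4 [ 0.5631 -0.2045  0.2347] [-1.3522  0.3813 -0.1128] [0.0383 0.1834 0.059 ] (np.float64(-76.28909698483055), array([-0.0005, -0.0002, -1.    ])) 0.06567971483051427 0.6595883227643093
n 7530 ztop 0.08540314827516389 cap sphere centre [ 0.5628 -0.2047  0.0567] R 0.02893580681096016 cap mean [ 0.5663 -0.2038]
lobe angles 783 66.25256130933323 424 -106.3313260833193 max r 0.035552221433471816 0.034789157336610886 z 0.05463627244553271 0.08448542485448457
lobe mid [ 0.5643 -0.2048]
```

View pics/w6.png

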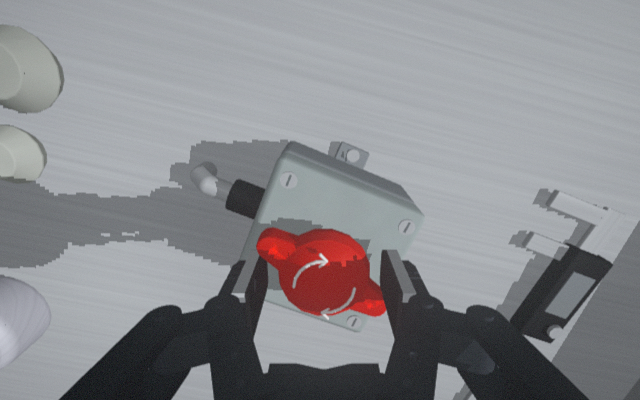

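The fingers are pushing both lobes, and the head has turned about 10° while still latched. Continuing.

Emit:
apply_moves:
  rows: [0, 0, 0, 6, 0.66, 0, 0, 0, 6, 0.66, 0, 0, 0, 6, 0.66, 0, 0, 0, 6, 0.66, 0, 0, 0, 6, 0.66]

```text
time: 11.02
tool_pos: [0.5634, -0.2042, 0.2351]
ee_rot: [-1.891, 2.508, -0.0]
force: [-1.5, 3.3, 4.1]
gripper_width: 0.656
```

Run:
```python
from fit import *
np.set_printoptions(precision=4,suppress=True)
s=snapshot("wrist"); cv2.imwrite("pics/w7.png",s["frame"])
o=readout.observe(); print(o["time"],o["tool_pos"],o["force"],o["moment"], yaw(o),o["tool_pos"][2]-.169,o["gripper_width"])
report(s,np.array([.564,-.2035]))
```

```text
11.075 [ 0.5635 -0.2043  0.235 ] [-1.2611  1.4564  0.7365] [0.2582 0.1336 0.0187] (np.float64(-106.20332416368217), array([ 0.0006, -0.    , -1.    ])) 0.06595146922159778 0.6641985196334749
n 7826 ztop 0.08906345305058357 cap sphere centre [ 0.5628 -0.2048  0.0599] R 0.029370165504461584 cap mean [ 0.5664 -0.2058]
lobe angles 831 37.03074895923338 431 -136.67727536555543 max r 0.04207128236680715 0.034937422575786296 z 0.054054024992648664 0.0893708548990192
lobe mid [ 0.5634 -0.2055]
```

View pics/w7.png

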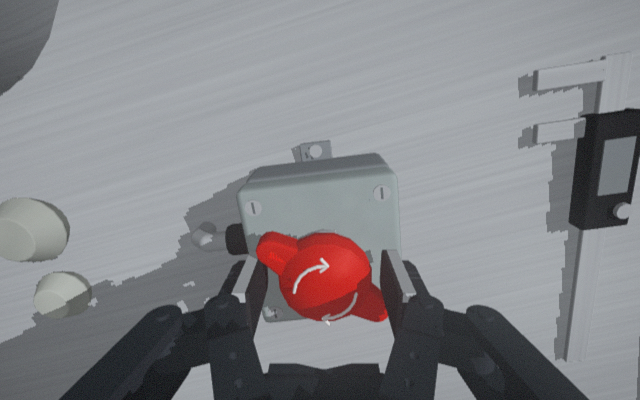

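The cam has lifted the top to 89 mm. A little further.

Emit:
apply_moves:
  rows: [0, 0, 0, 5, 0.66, 0, 0, 0, 5, 0.66, 0, 0, 0, 0, 0.66]

```text
time: 11.45
tool_pos: [0.5636, -0.2044, 0.2346]
ee_rot: [-1.671, 2.66, -0.001]
force: [-0.9, 1.5, 1.8]
gripper_width: 0.665
```

Run:
```python
from fit import *
np.set_printoptions(precision=4,suppress=True)
s=snapshot("wrist"); cv2.imwrite("pics/w8.png",s["frame"])
o=readout.observe(); print(o["time"],o["tool_pos"],o["force"],o["moment"], yaw(o),o["tool_pos"][2]-.169,o["gripper_width"])
report(s,np.array([.564,-.2035]))
```

```text
11.5 [ 0.5635 -0.2044  0.2345] [0.9022 1.744  2.3281] [0.2566 0.0228 0.0795] (np.float64(-115.6757839995209), array([ 0.0006, -0.0001, -1.    ])) 0.06554987166709803 0.6622462136092349
n 8305 ztop 0.09339457813405756 cap sphere centre [ 0.5629 -0.2048  0.0643] R 0.029219467905908698 cap mean [ 0.5662 -0.2065]
lobe angles 890 26.898555639110775 462 -146.61623653945048 max r 0.0478630934090011 0.03508181957523344 z 0.052984069814884516 0.08626963548502507
lobe mid [ 0.5632 -0.2055]
```

View pics/w8.png

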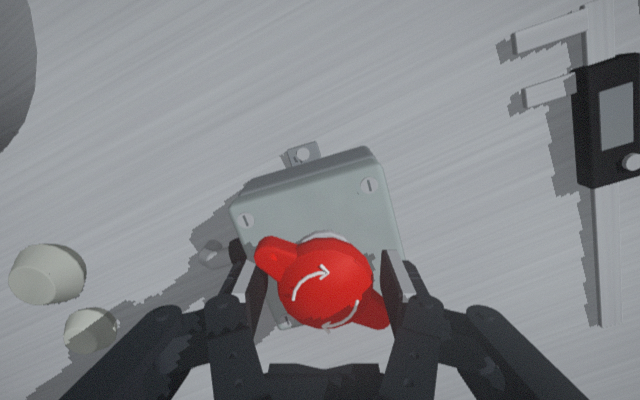

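It has released, with the top at 93.4 mm. I'll turn back so the head follows, then go a bit past contact and lift out.

Emit:
apply_moves:
  rows: [0, 0, 0, -7, 0.66, 0, 0, 0, -7, 0.66, 0, 0, 0, -7, 0.66, 0, 0, 0, -7, 0.66, 0, 0, 0, -7, 0.66, 0, 0, 0, -7, 0.66, 0, 0, 0, -7, 0.66, 0, 0, 0, -7, 0.66, 0, 0, 0, -6, 0.66, 0, 0, 0, 0, 0.66]

```text
time: 12.75
tool_pos: [0.5635, -0.2047, 0.2343]
ee_rot: [2.801, -1.421, 0.001]
force: [-0.3, -0.4, 0.3]
gripper_width: 0.661
```

Emit:
apply_moves:
  rows: [0, 0, -12, 0, 0.66, 0, 0, -30, 0, 0.66, 0, 0, -40, 0, 0.66, 0, 0, -45, 0, 0.66, -25, 5, -30, 0, 0]

```text
time: 13.38
tool_pos: [0.5458, -0.1881, 0.3947]
ee_rot: [2.8, -1.425, 0.009]
force: [-0.6, -0.5, -1.0]
gripper_width: 0.462
```

Run:
```python
from fit import *
np.set_printoptions(precision=4,suppress=True)
s=snapshot("wrist"); cv2.imwrite("pics/w9.png",s["frame"])
o=readout.observe(); print(o["time"],o["tool_pos"],o["force"],o["moment"], yaw(o),o["gripper_width"])
report(s,np.array([.564,-.2035]))
```

```text
13.425 [ 0.5436 -0.1858  0.3977] [-2.5933  2.3512  1.5283] [0.0889 0.0603 0.0021] (np.float64(-53.91162001345969), array([ 0.005 , -0.0019, -1.    ])) 0.3740287693317721
n 1931 ztop 0.09348638009956656 cap sphere centre [ 0.5628 -0.2047  0.0644] R 0.0291047260220907 cap mean [ 0.564  -0.2032]
lobe angles 184 80.35461347516832 115 -99.16044115921513 max r 0.0355953778308435 0.03434789449842018 z 0.05390958356392356 0.08610588059021357
lobe mid [ 0.5629 -0.2042]
```

View pics/w9.png

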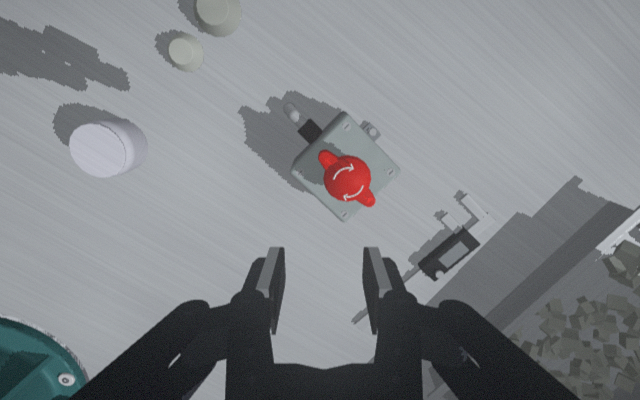

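The stop is fully out (93.5 mm) and has turned back (80.4°). Going over to the reset button now.

Emit:
apply_moves:
  rows: [0, 0, 0, 9, 0, 0, 0, 0, 9, 0, 0, 0, 0, 9, 0, 0, 0, 0, 9, 0, 0, 0, 0, 0, 0]

```text
time: 14.05
tool_pos: [0.5445, -0.1872, 0.3918]
ee_rot: [-2.225, 2.218, -0.001]
force: [-0.2, -0.9, 0.6]
gripper_width: 0.0
```

Emit:
apply_moves:
  rows: [-39, 2, 0, 0, 0, -39, 2, 0, 0, 0, -39, 2, 0, 0, 0, -39, 2, 0, 0, 0, -39, 2, 0, 0, 0, -39, 2, 0, 0, 0, -39, 2, 0, 0, 0, -39, 2, 0, 0, 0, -39, 2, 0, 0, 0, -38, 2, 0, 0, 0, 0, 0, 0, 0, 0]

```text
time: 15.42
tool_pos: [0.5234, 0.2039, 0.3915]
ee_rot: [-2.23, 2.212, 0.0]
force: [-0.2, 0.1, -0.5]
gripper_width: 0.002
```

Run:
```python
from fit import *
np.set_printoptions(precision=4,suppress=True)
s=snapshot("wrist"); cv2.imwrite("pics/w10.png",s["frame"])
o=readout.observe(); print(o["time"],o["tool_pos"],o["force"],yaw(o),o["gripper_width"])
for n in ("reset_button_top","timer_mark"):
  for r in models.place_of("wrist",n)[:1]: p=atz(s,r["point"],.08 if n[0]=="r" else .102); print(n,r,p,atd(s,r["point"])); print(totool(o,p+[0,0,.173]-o["tool_pos"]))
```

```text
15.475 [0.5235 0.2026 0.3914] [ 0.5955 -0.4129 -0.8123] (np.float64(-89.60346875493191), array([ 0.0002, -0.0003, -1.    ])) 0.0004391078667546622
reset_button_top {'point': [319.7, 196.7], 'score': 0.66} [0.5099 0.2073 0.08  ] [0.5096 0.2073 0.0792]
[ -4.8101  13.6471 138.3958]
timer_mark {'point': [293.5, 113.6], 'score': 0.6} [0.5868 0.2281 0.102 ] [0.5866 0.2283 0.0993]
[-25.039  -63.4656 116.406 ]
```

View pics/w10.png

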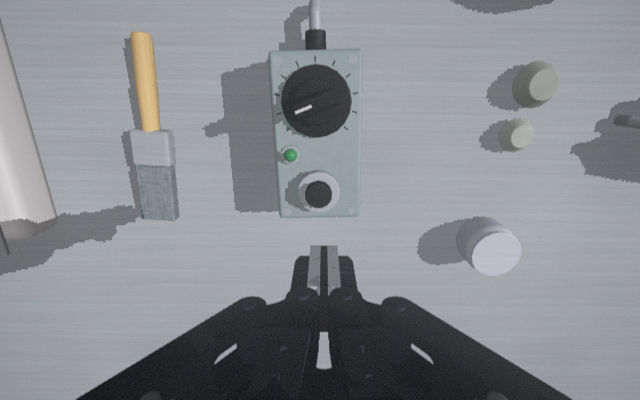

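The button is at about (319,195). I'll centre over it and descend to just above.

Emit:
apply_moves:
  rows: [-3, 7, 30, 0, 0, -3, 6, 40, 0, 0, 0, 0, 40, 0, 0, 0, 0, 12, 0, 0, 0, 0, 0, 0, 0]

```text
time: 16.2
tool_pos: [0.511, 0.207, 0.2691]
ee_rot: [2.222, -2.219, -0.001]
force: [0.2, 0.9, 0.7]
gripper_width: -0.0
```

Run:
```python
from fit import *
np.set_printoptions(precision=4,suppress=True)
s=snapshot("wrist"); cv2.imwrite("pics/w11.png",s["frame"])
o=readout.observe(); print(o["time"],o["tool_pos"],o["force"],yaw(o),o["tool_pos"][2]-.173)
for n in ("reset_button_top",):
  for r in models.place_of("wrist",n)[:1]: p=atz(s,r["point"],.08); print(n,r,p,atd(s,r["point"])); print(totool(o,p+[0,0,.173]-o["tool_pos"]))
```

```text
16.25 [0.5115 0.2073 0.27  ] [0.0209 0.236  0.9633] (np.float64(-89.90419362646757), array([ 0.0009,  0.    , -1.    ])) 0.09698848237284485
reset_button_top {'point': [319.1, 245.2], 'score': 0.84} [0.5114 0.2092 0.08  ] [0.5217 0.2089 0.0994]
[-1.8599  0.0973 16.9885]
```

View pics/w11.png

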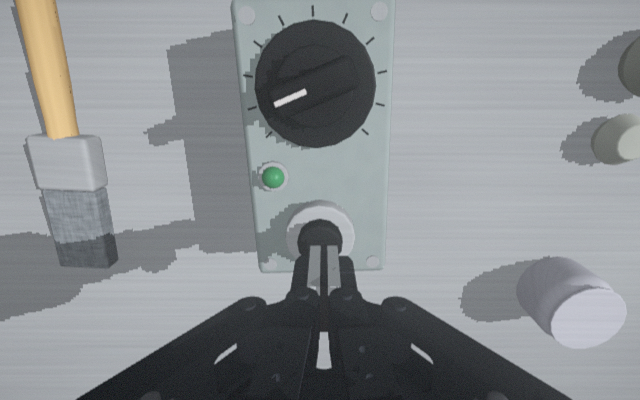

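Emit:
apply_moves:
  rows: [-1.5, 1, 8, 0, 0, 0, 0, 6, 0, 0, 0, 0, 2, 0, 0, 0, 0, 2, 0, 0, 0, 0, 2, 0, 0]

```text
time: 16.92
tool_pos: [0.5095, 0.2093, 0.2492]
ee_rot: [2.224, -2.219, -0.0]
force: [-2.0, 0.4, 3.3]
gripper_width: -0.004
```

Emit:
apply_moves:
  rows: [0, 0, 1.5, 0, 0, 0, 0, 1.5, 0, 0]

```text
time: 17.18
tool_pos: [0.5096, 0.2093, 0.2471]
ee_rot: [2.224, -2.219, -0.0]
force: [-7.0, -1.4, 24.2]
gripper_width: 0.001
```

Emit:
apply_moves:
  rows: [0, 0, 1, 0, 0]

```text
time: 17.3
tool_pos: [0.5096, 0.2093, 0.247]
ee_rot: [-2.224, 2.219, -0.0]
force: [-8.9, -1.4, 29.7]
gripper_width: -0.0
```

Emit:
apply_moves:
  rows: [0, 0, 1, 0, 0]

```text
time: 17.42
tool_pos: [0.5095, 0.2093, 0.2469]
ee_rot: [-2.224, 2.219, -0.0]
force: [-10.6, -1.7, 37.6]
gripper_width: -0.002
```

It bottomed with the tip at 74 mm and force well over 5 N, so it's fully pressed. Letting go and lifting away.

Emit:
apply_moves:
  rows: [0, 0, -4, 0, 0, 0, 0, -10, 0, 0, 0, 0, -30, 0, 0, 0, 0, -40, 0, 0, 0, 20, -40, 0, 0, 0, 20, -20, 0, 0, 0, 0, 0, 0, 0, 0, 0, 0, 0, 0]

```text
time: 18.42
tool_pos: [0.4701, 0.2091, 0.3878]
ee_rot: [-2.224, 2.219, -0.001]
force: [-0.0, 0.1, -0.7]
gripper_width: 0.0
```

Run:
```python
from fit import *
np.set_printoptions(precision=4,suppress=True)
s=snapshot("wrist"); cv2.imwrite("pics/w12.png",s["frame"])
o=readout.observe(); print(o["time"],o["tool_pos"],o["force"],np.abs(o["joint_vel"]).max())
for n in ("reset_button_top","timer_mark"):
  for r in models.place_of("wrist",n)[:1]: print(n,r,atd(s,r["point"]))
a=cv2.imread('pics/top0.png').astype(int)
s=snapshot("top"); cv2.imwrite("pics/t12.png",s["frame"])
for r in models.place_of("top","stop_top")[:1]: print(r,atd(s,r["point"]))
```

```text
18.475 [0.4702 0.209  0.3873] [-0.3052 -0.6708 -0.756 ] 0.012018465215236463
reset_button_top {'point': [324.9, 139.5], 'score': 0.56} [0.5102 0.2077 0.079 ]
timer_mark {'point': [296.2, 39.7], 'score': 0.88} [0.5907 0.2318 0.0634]
{'point': [400.5, 218.6], 'score': 0.62} [ 0.559  -0.2017  0.0933]
```

View pics/w12.png

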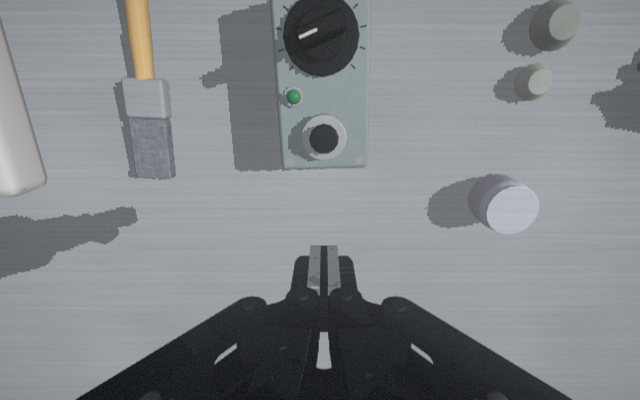

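View pics/t12.png

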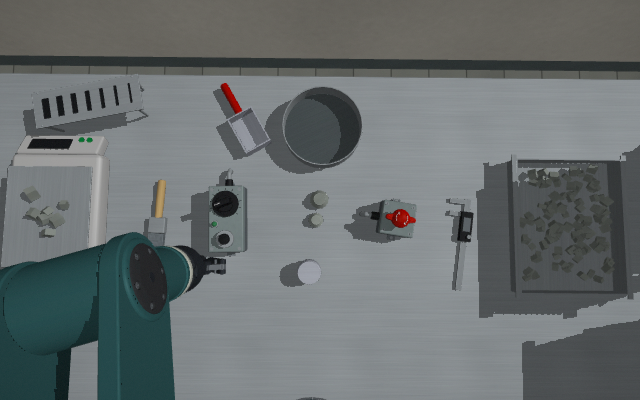

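The button is back up (79 mm), the knob pointer is where it was, and the things on the bench match the first top picture. The stop is out and turned back.

```bash
python3 -c "
from h import *
print(ticket.job_done())"
```

```text
the job is handed in; nothing more can be done
None
```

I carried out the whole check in the order asked and handed the job in at about 18.5 s of the 48 s allowed.

- **Pressing the stop:** I pressed it with shut fingertips until it bottomed at about 15 N. The dome's top then read 85.5 mm, which is the latched height.
- **Twisting the stop:** I straddled the dome with about 5 mm free on each side and pushed both lobes clockwise. It sprang out to 93.4 mm. After I turned back and lifted off, the lobes were at 80.4°, against about 80° at the start.
- **Reset button:** I pressed it until it bottomed with the fingertips at 74 mm (6 mm in), with a peak of about 38 N measured at the fingertips. I let it go, and its top then read 79 mm, against 80 mm nominal.
- **Last look:** The timer pointer and everything on the bench looked the same as in the first pictures, and the arm was clear and at rest.

**Where readings disagreed:**
- The first scene and top views differed by 15 mm on the reset button, so I used the wrist camera's position.
- In the last pictures, one depth reading at the timer mark was wrong (63 mm): the detected point fell just off the pointer, and the picture itself shows it unmoved.
- The last top-view position of the stop was about 7 mm off the first top-view one. The network's score for it was low, and I put this down to detection noise because the stop box is fixed.

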